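# Load the big sample jar into the empty gravity feeder

### The arm

A 6-joint arm with a two-finger parallel gripper is mounted at the origin on a cart in front of the work surface, level with it; the furniture and walls round the work are solid. World frame = base frame: x ahead of the robot, y to its left, z up, the work surface at z = 0. Lengths are in m, angles in rad, forces in N, time in s.
With the tool pointing down it reaches from about 0.275 to 0.85 m from the base axis. Payload 19 kg.
Tool frame: the origin (TCP) lies between the finger pads; the fingertips stand 19 mm ahead of it and the grasp point (between the pads) is the TCP; z points along the fingers, y is the line along which they close (so a half turn about z gives the same grasp; the last joint's range is limited). The gripper opens to 85 mm and grips with 20 to 120 N. Pads are 22 mm wide; open, the fingers measure 114 mm over their backs; the gripper's body (76 mm by 85 mm) begins 54 mm behind the grasp point. The pads swing forward as they close: fully open they stand 13 mm farther back than shut.
Start: joints at [1.101, 0.15, 1.437, -0, 1.554, -0.134], TCP at [0.189, 0.543, 0.25] pointing down, gripper open.
Joint ranges: [-2.8, 2.8], [-0.68, 2.1], [0.12, 2.68], [-1.39, 4.53], [0.16, 2.79], [-2.81, 2.81]. Speed limits (rad/s): [1.89, 1.89, 2.22, 3.01, 3.01, 3.01].

### API

Orientations are given as a unit quaternion [x, y, z, w].
In Python, from workcell import env gives the robot as it stands. The module is installed in compiled form; this text tells all that it offers.
- The arm moves only by the shell command python3 -m inch 'ROWS' [OPENING] [FORCE]. ROWS is JSON, a list of rows, each an object of numbers: "dx", "dy", "dz": the shift along the world's x, y, z in mm; "spin": the turn about the world's z in rad. A call has exactly 10 rows; each row shifts and turns the commanded pose from where the row before left it; what a row does not reach is not made up. A row lasts 1/8 s, in which the tool goes at most 62.5 mm and 10.7 degrees, less where a joint would pass 70% of its speed; a pose out of reach is approached as far as the arm can. A call with a gripper value outside its range is refused whole. OPENING is the opening, from -1 (shut) to 1 (fully open), so that 0 is half open, set as the call begins (- or left out, the last holds). The fingers move at their own pace and stop on an object; FORCE is the grip in N (left out, the last holds). Time passes only in rows, so rows that do not move let the fingers close, or fill a call up. It gives the time, the measured TCP pose, the force, the opening and the grip force at its end, in the units of the state.
- env.state(): the state, without advancing time (a new reading comes with each control period).
- env.read_camera(name): name is "scene" or "top" or "wrist"; returns the picture (384x512x3 uint8, red, green, blue); there is no depth.
- env.camera_info(name): a dict with "camera_matrix" (3x3 intrinsics, pixels), "extrinsics" (4x4, takes a point from camera to world coordinates); the wrist camera has in their place "hand_eye" (4x4, takes a point from camera to tool coordinates, whose origin is the TCP and whose axes are the flange's). Camera axes: x right, y up, looking along -z (the intrinsics and any distortion apply to the point x, -y, -z); pixel columns grow to the right and rows downward; lengths in m; the calibration is good to about 2 mm. A picture is of the moment at which its call begins: read the wrist's pose just before it. camera_info takes no time and is no camera call.
- env.close_job(): hands the job in; it is judged then, once.
The state is a dict: "time": time; "q": joint angles; "dq": joint speeds; "joint_efforts": joint torques, N m; "ee_pos": TCP position; "eef_rot": TCP orientation; "contact_force": force on the tool from outside, world axes, zero at the start; "wrist_torque": the same for the moment, N m; "opening": finger opening in m; "grip_force": force on a finger pad.
Only numpy, scipy, OpenCV 4.12 (cv2) and the standard library are available. Lean on these libraries where they do the work, as an engineer would, in place of code of your own. Each camera call takes 0.05 s, during which the arm holds its last target. There are 200 camera calls.

### The job

Two sloping jar feeders stand on the bench; one has a jar waiting at its stop, the other is empty. Take the biggest of the screw-lid jars, set it down upright (do not drop it) on the lane of the empty feeder close to its raised open end, and let it slide down to the stop, where it must stay standing. Leave the waiting jar and the other small jar where they are.

Things in the scene. Friction and masses are not known exactly. Their poses are not given: they have to be found in the camera images.
- big_jar_mid (a point): the biggest screw-lid jar on the bench: round clear jar of pale powder, white lid, 62 mm diameter (lid 59 mm, the top 10 mm), 86 mm tall, 0.14 to 0.28 kg, standing upright and loose. The point is its centre, 43 mm above its underside; z is its axis. The lid is tight and does not come off: gripping jar or lid is equally good.
- lane_stop (a point): lower end of the EMPTY feeder's lane, closed by a stop plate 42 mm high. The point is the middle of the stop's inner face at floor level, 18 mm above the bench. Axes lie in the floor, which slopes 13 degrees: x points downhill along the lane (the floor runs from x = -0.26 m, the raised end, to x = 0, the stop), y across it, z square to the floor, upward.
- lane_top (a point): raised open end (no wall) of the EMPTY feeder's lane: middle of the floor's upper edge, 76 mm above the bench; axes as lane_stop. The feeder is fixed; its lane is straight, 260 mm long, 90 mm wide inside, walls 3 mm thick and 24 mm high, so slick that a jar set down slides by itself. A like feeder, holding a jar, stands beside it; which is nearer the robot varies.
- waiting_mid (a point): the jar with a red lid that already waits at the stop of the other feeder, 50 mm diameter, 65 mm tall, loose; to be left alone. The point is its centre, 32.5 mm above its underside. That feeder has the same size and shape as the empty one.
- small_jar_mid (a point): a smaller screw-lid jar with a blue lid standing on the bench, 52 mm diameter, 71 mm tall, loose; to be left alone. The point is its centre, 35.5 mm above its underside. A small glass beaker (54 mm wide, 69 mm tall) stands on the bench in the same area.
Mind the look-alikes: they are no part of the job. Leave any green or purple look-alike of the part that bears big_jar_mid alone.

How it is judged:
On the way:
1. the big jar, still in the fingers, is lowered on to the upper half of the empty lane (x of big_jar_mid in the frame of lane_stop between -0.27 and -0.13 m and y of big_jar_mid in the frame of lane_stop between -0.025 and 0.025 m and z of big_jar_mid in the frame of lane_stop between 0.03 and 0.065 m and contact force between big_jar and the fingers above 0.3 N), for 0.05 s.
At the end, for the whole second after the job is handed in: The big jar stands on the floor of the empty feeder's lane, square to the floor within 10 degrees, within 14 mm of touching the stop, at rest and released; the waiting jar is within 20 mm and the small jar within 30 mm of where it began (x of big_jar_mid in the frame of lane_stop between -0.045 and 0 m and y of big_jar_mid in the frame of lane_stop between -0.025 and 0.025 m and z of big_jar_mid in the frame of lane_stop between 0.035 and 0.053 m and angle between the z axis of big_jar_mid and the z axis of lane_stop, either way round below 0.17 rad and linear speed of big_jar below 0.02 m/s and distance of waiting_mid from where it was at the start of the episode below 0.02 m and distance of small_jar_mid from where it was at the start of the episode below 0.03 m).
It fails at once if the waiting jar is shifted more than 20 mm (distance of waiting_mid from where it was at the start of the episode above 0.02 m).
It fails at once if the small jar is shifted more than 30 mm (distance of small_jar_mid from where it was at the start of the episode above 0.03 m).
It also fails if it takes over 34 s, if anything falls off the work surface, if the arm or the gripper's body presses on something with over 40 N, if the wrist force passes 120 N, or if a joint passes its speed limit or range.

## Working session

There is one attempt and no reset: what is moved stays moved. The work goes in short steps, Python scripts to look and compute and a shell command to move; the robot and the scene stay as the last step left them, time stands still between calls to the robot, and variables do not carry over. Pictures are saved under pics/ and viewed, at most 10 in all, crops included, and the job is handed in when it is done.

```bash
mkdir -p pics
cat > h.py <<'E'
import numpy as np, cv2
from workcell import env
def ray(info,px,E=None):
    K=np.array(info["camera_matrix"]);E=np.array(info["extrinsics"]) if E is None else E
    u=np.linalg.inv(K)@[px[0],px[1],1]
    return E[:3,3],E[:3,:3]@np.array([u[0],-u[1],-u[2]])
def onz(info,px,z,E=None):
    o,d=ray(info,px,E);return o+d*(z-o[2])/d[2]
def proj(info,p,E=None):
    K=np.array(info["camera_matrix"]);E=np.array(info["extrinsics"]) if E is None else E
    c=E[:3,:3].T@(np.array(p)-E[:3,3]);v=K@[c[0],-c[1],-c[2]];return v[:2]/v[2]
E
python3 - <<'E'
from h import *
for n in("top","scene"):
    im=env.read_camera(n);cv2.imwrite(f"pics/{n}0.png",im[:,:,::-1]);i=env.camera_info(n)
    print(n,{k:np.round(v,3).tolist() if not isinstance(v,str) else v for k,v in i.items()})
s=env.state();print(s["time"],s["ee_pos"],s["opening"])
E
```

```text
top {'camera_matrix': [[444.379, 0.0, 263.094], [0.0, 444.379, 191.433], [0.0, 0.0, 1.0]], 'extrinsics': [[-0.025, 0.984, -0.177, 0.326], [-1.0, -0.026, -0.0, -0.022], [-0.005, 0.177, 0.984, 1.074], [0.0, 0.0, 0.0, 1.0]]}
scene {'camera_matrix': [[385.788, 0.0, 256.906], [0.0, 385.788, 187.873], [0.0, 0.0, 1.0]], 'extrinsics': [[0.849, 0.32, -0.422, 0.093], [-0.529, 0.487, -0.695, -0.735], [-0.017, 0.812, 0.583, 0.682], [0.0, 0.0, 0.0, 1.0]]}
0.1 [0.18939471 0.54269968 0.2497604 ] 0.08572004348347897
```

View pics/top0.png

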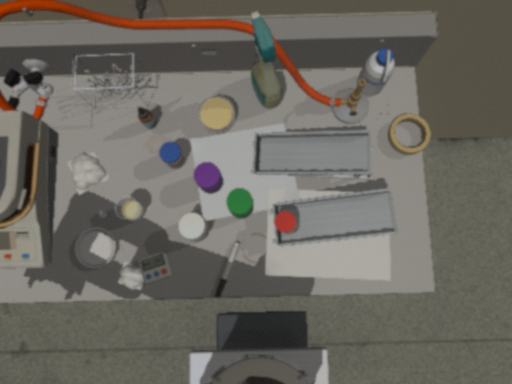

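View pics/scene0.png

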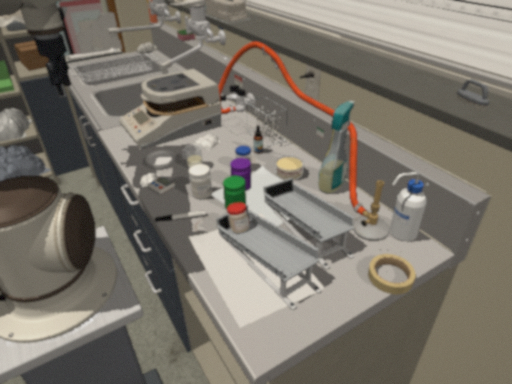

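The white-lid jar is at about (192,226) in top and (200,182) in scene. The empty feeder is the far one, at about (255–370, 130–177), with its stop on the left. The red-lid jar waits in the near feeder at (286,222). Green and purple look-alikes stand between the big jar and the feeder.

Run:
```python
from h import *
im=cv2.imread("pics/top0.png");i=env.camera_info("top")
c=im[115:255,170:400];cv2.imwrite("pics/crop.png",cv2.resize(c,None,fx=3.4,fy=3.4,interpolation=cv2.INTER_CUBIC))
hsv=cv2.cvtColor(im,cv2.COLOR_BGR2HSV);sub=np.zeros(im.shape[:2],np.uint8);sub[205:250,170:215]=1
m=((hsv[...,2]>195)&(hsv[...,1]<40)&(sub>0)).astype(np.uint8)
n,l,st,ce=cv2.connectedComponentsWithStats(m)
for k in range(1,n):
    if st[k,4]>40: print(st[k],ce[k],onz(i,ce[k],.086))
for nme,px,z in(("green",(240,202),.086),("purple",(207,177),.086),("blue",(171,153),.071),("red",(286,222),.08)):print(nme,onz(i,px,z))
```

```text
green [0.48099992 0.03090257 0.086     ]
purple [0.54045191 0.10496962 0.086     ]
blue [0.60312495 0.19066312 0.071     ]
red [ 0.43383714 -0.07124271  0.08      ]
```

View pics/crop.png

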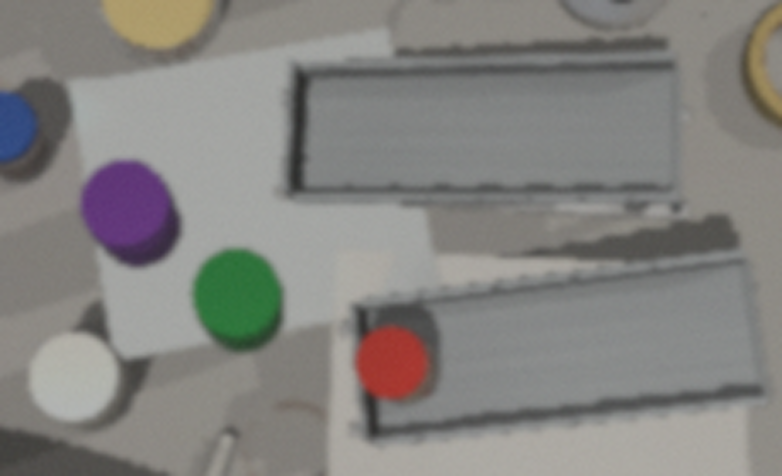

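Crop: white lid centre is at about (75,378), green at (238,297) and purple at (127,205). The empty lane's wall tops run at rows 60–200, so the midline is at row ~130. The stop is at column ~300 and the raised end at ~676.

Run:
```python
from h import *
i=env.camera_info("top");f=lambda x,y:(170+(x+.5)/3.4-.5,115+(y+.5)/3.4-.5)
P=lambda x,y,z:onz(i,f(x,y),z)
print("jar",P(75,378,.086),"rad",P(120,378,.086)-P(30,378,.086))
print("green",P(238,297,.086),"purp",P(127,205,.086))
for n,a,z in(("upR far",(675,61),.099),("upR near",(678,200),.099),("stop far",(296,65),.055),("stop near",(289,195),.055)):print(n,P(*a,z))
t=(P(675,61,.099)+P(678,200,.099))/2;b=(P(296,65,.055)+P(289,195,.055))/2
print(t,b,t-b,np.arctan2(*(t-b)[[0,1]]))
s=env.state();print(s["eef_rot"])
```

```text
jar [0.43010173 0.13942055 0.086     ] rad [-0.00153282 -0.05903152  0.        ]
green [0.48102074 0.03169638 0.086     ] purp [0.54523979 0.10495458 0.086     ]
upR far [ 0.63141261 -0.26465155  0.099     ]
upR near [ 0.53608819 -0.26021219  0.099     ]
stop far [ 0.64944435 -0.00996352  0.055     ]
stop near [ 0.55621061 -0.00298932  0.055     ]
[ 0.5837504  -0.26243187  0.099     ] [ 0.60282748 -0.00647642  0.055     ] [-0.01907708 -0.25595544  0.044     ] -3.067197395590499
[ 1.67105803e-01  9.85938822e-01 -5.10827571e-04 -1.73277993e-04]
```

```bash
python3 -m inch '[{"dx":5,"dy":-50,"spin":-0.131},{"dx":5,"dy":-50,"spin":-0.131},{"dx":5,"dy":-50,"spin":-0.131},{"dx":5,"dy":-50,"spin":-0.131},{"dx":5,"dy":-50,"spin":-0.131},{"dx":43,"dy":-31,"spin":-0.131},{"dx":43,"dy":-31,"spin":-0.131},{"dx":43,"dy":-31,"spin":-0.131},{"dx":43,"dy":-31,"spin":-0.131},{"dx":43,"dy":0,"spin":-0.131}]' 1 25
python3 - <<'E'
from h import *
from scipy.spatial.transform import Rotation as R
s=env.state();im=env.read_camera("wrist");cv2.imwrite("pics/w1.png",im[:,:,::-1]);i=env.camera_info("wrist")
T=np.eye(4);T[:3,:3]=R.from_quat(s["eef_rot"]).as_matrix();T[:3,3]=s["ee_pos"];E=T@np.array(i["hand_eye"])
np.save("E1.npy",E);print(s["time"],s["ee_pos"],T[:3,1],s["q"],E.round(3).tolist(),proj(i,(.43,.139,.086),E))
E
```

```text
0.1 [0.18939471 0.54269968 0.2497604 ] [ 0.32951202  0.94415078 -0.0010652 ] [ 1.10099768e+00  1.50912861e-01  1.43794407e+00  2.71070944e-05
  1.55381422e+00 -1.34012150e-01] [[0.329, -0.9, -0.287, 0.116], [0.944, 0.313, 0.101, 0.569], [-0.001, -0.304, 0.953, 0.374], [0.0, 0.0, 0.0, 1.0]] [ 19.34298024 444.39504777]schema error: expected keys dx, dy, dz, spin
```

View pics/w1.png

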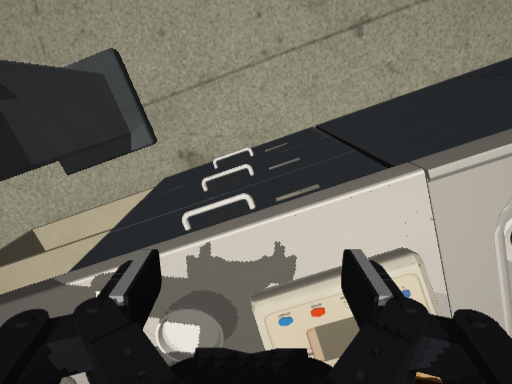

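The call was refused because every row needs all four keys, so the arm did not move. The wrist view shows the balance just below the fingers.

```bash
python3 -m inch '[{"dx":0,"dy":-45,"dz":8,"spin":-0.131},{"dx":0,"dy":-50,"dz":8,"spin":-0.131},{"dx":10,"dy":-50,"dz":0,"spin":-0.131},{"dx":10,"dy":-50,"dz":0,"spin":-0.131},{"dx":10,"dy":-50,"dz":0,"spin":-0.131},{"dx":43,"dy":-32,"dz":-8,"spin":-0.131},{"dx":43,"dy":-32,"dz":-8,"spin":-0.131},{"dx":43,"dy":-32,"dz":-15,"spin":-0.131},{"dx":41,"dy":-32,"dz":-15,"spin":-0.131},{"dx":41,"dy":-31,"dz":-20,"spin":-0.131}]' 1 25
python3 - <<'E'
from h import *
from scipy.spatial.transform import Rotation as R
s=env.state();im=env.read_camera("wrist");cv2.imwrite("pics/w2.png",im[:,:,::-1]);i=env.camera_info("wrist")
T=np.eye(4);T[:3,:3]=R.from_quat(s["eef_rot"]).as_matrix();T[:3,3]=s["ee_pos"];E=T@np.array(i["hand_eye"])
np.save("E2.npy",E);print(s["time"],s["ee_pos"],T[:3,1],s["q"],E.round(3).tolist(),proj(i,(.43,.139,.086),E))
E
```

```text
time: 1.4
ee_pos: [0.4318, 0.1374, 0.2]
eef_rot: [0.735, 0.678, 0.0, 0.0]
contact_force: [0.5, 1.4, 0.2]
opening: 0.0851
grip_force: 0.0
1.4 [0.43177849 0.13739408 0.19997354] [ 9.96812642e-01 -7.97752759e-02  6.79084212e-04] [ 1.37695312e-01 -8.42532458e-02  1.78171367e+00  9.12314518e-05
  1.44341675e+00  2.17543826e-01] [[0.997, 0.076, 0.024, 0.438], [-0.08, 0.949, 0.304, 0.215], [0.0, -0.305, 0.952, 0.324], [0.0, 0.0, 0.0, 1.0]] [248.41364124 192.4261795 ]
```

View pics/w2.png

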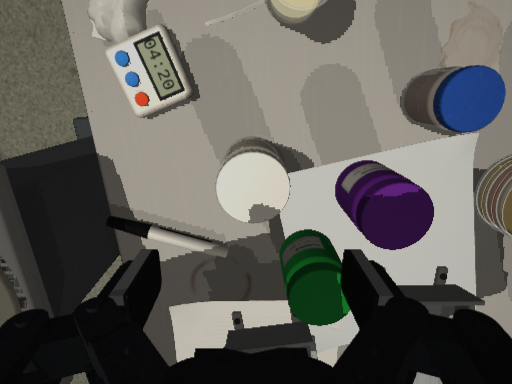

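The lid centre is at about (253,187) in the wrist image, against a predicted (248,192). That puts the jar 3–4 mm further in +x/+y. The green jar at (318,280) and purple jar at (385,205) are clear of the fingers.

```bash
python3 -c "
from h import *
print(onz(env.camera_info('wrist'),(253,187),.086,np.load('E2.npy')))"
python3 -m inch '[{"dx":1,"dy":3,"dz":-20,"spin":0},{"dx":1,"dy":2,"dz":-20,"spin":0},{"dx":0,"dy":0,"dz":-20,"spin":0},{"dx":0,"dy":0,"dz":-16,"spin":0},{"dx":0,"dy":0,"dz":-16,"spin":0},{"dx":0,"dy":0,"dz":-14,"spin":0},{"dx":0,"dy":0,"dz":-14,"spin":0},{"dx":0,"dy":0,"dz":-12,"spin":0},{"dx":0,"dy":0,"dz":-8,"spin":0},{"dx":0,"dy":0,"dz":0,"spin":0}]'
```

```text
[0.4340111  0.14323306 0.086     ]
time: 2.7
ee_pos: [0.4323, 0.1438, 0.0598]
eef_rot: [0.733, 0.68, -0.0, -0.0]
contact_force: [-0.5, 0.4, 0.4]
opening: 0.0854
grip_force: 0.0
```

```bash
python3 -m inch '[{"dx":0,"dy":0,"dz":0,"spin":0},{"dx":0,"dy":0,"dz":0,"spin":0},{"dx":0,"dy":0,"dz":0,"spin":0},{"dx":0,"dy":0,"dz":0,"spin":0},{"dx":0,"dy":0,"dz":0,"spin":0},{"dx":0,"dy":0,"dz":0,"spin":0},{"dx":0,"dy":0,"dz":0,"spin":0},{"dx":0,"dy":0,"dz":0,"spin":0},{"dx":0,"dy":0,"dz":0,"spin":0},{"dx":0,"dy":0,"dz":0,"spin":0}]' -1 25
```

```text
time: 3.95
ee_pos: [0.4329, 0.1439, 0.0609]
eef_rot: [0.733, 0.68, 0.0, 0.0]
contact_force: [-0.3, 0.2, 5.7]
opening: 0.0592
grip_force: 26.4
```

```bash
python3 -m inch '[{"dx":0,"dy":0,"dz":8,"spin":0},{"dx":0,"dy":0,"dz":16,"spin":0},{"dx":0,"dy":0,"dz":20,"spin":0},{"dx":0,"dy":0,"dz":20,"spin":0},{"dx":0,"dy":0,"dz":20,"spin":0},{"dx":0,"dy":0,"dz":20,"spin":0},{"dx":0,"dy":0,"dz":20,"spin":0},{"dx":0,"dy":0,"dz":20,"spin":0},{"dx":0,"dy":0,"dz":12,"spin":0},{"dx":0,"dy":0,"dz":4,"spin":0}]'
```

```text
time: 5.2
ee_pos: [0.4326, 0.1439, 0.2211]
eef_rot: [0.733, 0.68, 0.0, 0.0]
contact_force: [0.1, -0.4, -2.3]
opening: 0.0594
grip_force: 28.1
```

```bash
python3 -m inch '[{"dx":5,"dy":-10,"dz":0,"spin":0},{"dx":10,"dy":-25,"dz":0,"spin":0},{"dx":19,"dy":-42,"dz":0,"spin":0},{"dx":20,"dy":-46,"dz":0,"spin":0},{"dx":20,"dy":-46,"dz":0,"spin":0},{"dx":20,"dy":-46,"dz":0,"spin":0},{"dx":20,"dy":-46,"dz":0,"spin":0},{"dx":20,"dy":-46,"dz":0,"spin":0},{"dx":13,"dy":-35,"dz":0,"spin":0},{"dx":7,"dy":-15,"dz":0,"spin":0}]'
python3 - <<'E'
from h import *
from scipy.spatial.transform import Rotation as R
s=env.state();im=env.read_camera("wrist");cv2.imwrite("pics/w3.png",im[:,:,::-1]);i=env.camera_info("wrist")
T=np.eye(4);T[:3,:3]=R.from_quat(s["eef_rot"]).as_matrix();T[:3,3]=s["ee_pos"];E=T@np.array(i["hand_eye"])
np.save("E3.npy",E)
cv2.imwrite("pics/s3.png",env.read_camera("scene")[:,:,::-1])
for n,p in(("stop",(.603,-.0065,.018)),("mid",(.593,-.13,.047)),("farw",(.649,-.01,.041)),("nearw",(.556,-.003,.041))):print(n,proj(i,p,E).round(0))
E
```

```text
time: 6.45
ee_pos: [0.5863, -0.2156, 0.2188]
eef_rot: [0.734, 0.679, -0.0, -0.001]
contact_force: [0.0, -0.0, -2.7]
opening: 0.0596
grip_force: 28.1
stop [252. -68.]
mid [251.  83.]
farw [310. -83.]
nearw [193. -82.]
```

View pics/w3.png

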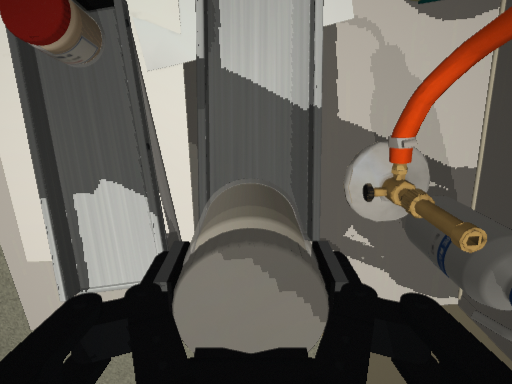

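View pics/s3.png

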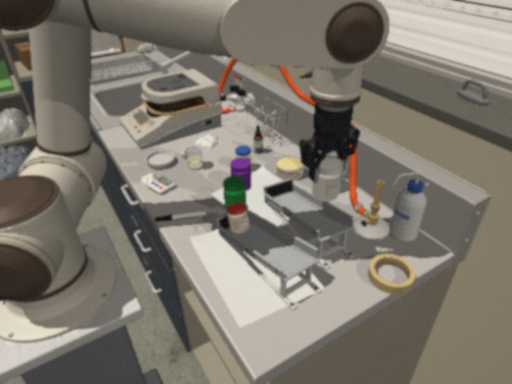

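The jar is held upright over the lane's upper part. The lane walls appear at columns ~200 and ~318, so the midline is at about 258. I predicted about 251, so I'll measure the wall edges.

Run:
```python
from h import *
im=cv2.imread("pics/w3.png");c=im[0:270,170:350];cv2.imwrite("pics/c3.png",cv2.resize(c,None,fx=2.2,fy=2.2,interpolation=cv2.INTER_CUBIC))
E=np.load("E3.npy");i=env.camera_info("wrist")
for v,z in((20,.062),(120,.08),(220,.092)):
    for u in(195,205,315,325):print(v,u,onz(i,(u,v),z,E).round(4)[:2],end=" ")
    print()
```

```text
20 195 [ 0.5515 -0.0794] 20 205 [ 0.5595 -0.08  ] 20 315 [ 0.6475 -0.0868] 20 325 [ 0.6555 -0.0874] 
120 195 [ 0.5445 -0.1561] 120 205 [ 0.5527 -0.1567] 120 315 [ 0.6429 -0.1636] 120 325 [ 0.6511 -0.1643] 
220 195 [ 0.5356 -0.2396] 220 205 [ 0.5442 -0.2403] 220 315 [ 0.6394 -0.2475] 220 325 [ 0.6481 -0.2481]
```

View pics/c3.png

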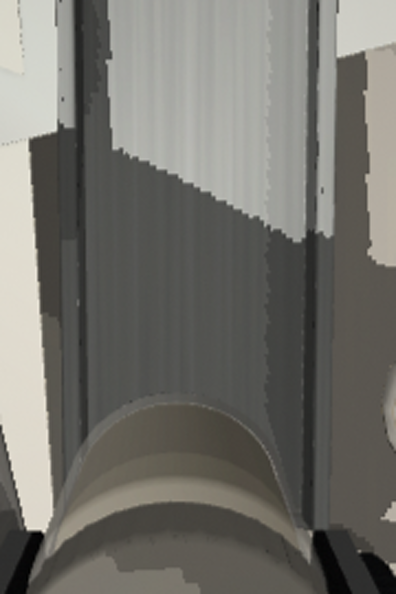

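Wall top edges are at columns ~206 and ~314 (row ~110), so the lane centre is about 6 mm further in +x. I'll shift and lower.

```bash
python3 -m inch '[{"dx":3,"dy":0,"dz":-4,"spin":0},{"dx":3,"dy":0,"dz":-8,"spin":0},{"dx":0,"dy":0,"dz":-12,"spin":0},{"dx":0,"dy":0,"dz":-12,"spin":0},{"dx":0,"dy":0,"dz":-12,"spin":0},{"dx":0,"dy":0,"dz":-10,"spin":0},{"dx":0,"dy":0,"dz":-8,"spin":0},{"dx":0,"dy":0,"dz":-6,"spin":0},{"dx":0,"dy":0,"dz":-4,"spin":0},{"dx":0,"dy":0,"dz":0,"spin":0}]'
```

```text
time: 7.8
ee_pos: [0.5925, -0.2132, 0.1442]
eef_rot: [0.733, 0.68, -0.0, -0.0]
contact_force: [0.6, -0.6, -2.5]
opening: 0.0592
grip_force: 28.1
```

```bash
python3 -m inch '[{"dx":0,"dy":0,"dz":-1,"spin":0},{"dx":0,"dy":0,"dz":-1,"spin":0},{"dx":0,"dy":0,"dz":-1,"spin":0},{"dx":0,"dy":0,"dz":-1,"spin":0},{"dx":0,"dy":0,"dz":-1,"spin":0},{"dx":0,"dy":0,"dz":-1,"spin":0},{"dx":0,"dy":0,"dz":-1,"spin":0},{"dx":0,"dy":0,"dz":0,"spin":0},{"dx":0,"dy":0,"dz":0,"spin":0},{"dx":0,"dy":0,"dz":0,"spin":0}]' - 20
```

```text
time: 9.05
ee_pos: [0.5925, -0.2132, 0.1373]
eef_rot: [0.733, 0.68, -0.0, 0.0]
contact_force: [0.2, 0.4, -2.4]
opening: 0.0595
grip_force: 28.1
```

```bash
python3 -m inch '[{"dx":0,"dy":0,"dz":-1,"spin":0},{"dx":0,"dy":0,"dz":-1,"spin":0},{"dx":0,"dy":0,"dz":-1,"spin":0},{"dx":0,"dy":0,"dz":-1,"spin":0},{"dx":0,"dy":0,"dz":0,"spin":0},{"dx":0,"dy":0,"dz":0,"spin":0},{"dx":0,"dy":0,"dz":0,"spin":0},{"dx":0,"dy":0,"dz":0,"spin":0},{"dx":0,"dy":0,"dz":0,"spin":0},{"dx":0,"dy":0,"dz":0,"spin":0}]' - 20
```

```text
time: 10.3
ee_pos: [0.5924, -0.2131, 0.1332]
eef_rot: [0.733, 0.68, -0.0, -0.0]
contact_force: [-0.4, -0.3, -1.7]
opening: 0.0592
grip_force: 28.1
```

```bash
python3 -m inch '[{"dx":0,"dy":0,"dz":-1,"spin":0},{"dx":0,"dy":0,"dz":-1,"spin":0},{"dx":0,"dy":0,"dz":-1,"spin":0},{"dx":0,"dy":0,"dz":0,"spin":0},{"dx":0,"dy":0,"dz":0,"spin":0},{"dx":0,"dy":0,"dz":0,"spin":0},{"dx":0,"dy":0,"dz":0,"spin":0},{"dx":0,"dy":0,"dz":0,"spin":0},{"dx":0,"dy":0,"dz":0,"spin":0},{"dx":0,"dy":0,"dz":0,"spin":0}]' - 20
```

```text
time: 11.55
ee_pos: [0.5925, -0.2131, 0.1303]
eef_rot: [0.733, 0.68, -0.0, -0.0]
contact_force: [-0.3, 1.3, 1.6]
opening: 0.0592
grip_force: 28.3
```

Contact has started, so I'll press gently to let the jar swivel square to the floor.

```bash
python3 -m inch '[{"dx":0,"dy":0,"dz":-1,"spin":0},{"dx":0,"dy":0,"dz":-1,"spin":0},{"dx":0,"dy":0,"dz":-1,"spin":0},{"dx":0,"dy":0,"dz":0,"spin":0},{"dx":0,"dy":0,"dz":0,"spin":0},{"dx":0,"dy":0,"dz":0,"spin":0},{"dx":0,"dy":0,"dz":0,"spin":0},{"dx":0,"dy":0,"dz":0,"spin":0},{"dx":0,"dy":0,"dz":0,"spin":0},{"dx":0,"dy":0,"dz":0,"spin":0}]' - 20
python3 - <<'E'
from h import *
im=env.read_camera("wrist")[:,:,::-1];cv2.imwrite("pics/w5.png",im)
E
```

```text
time: 12.8
ee_pos: [0.5936, -0.213, 0.1292]
eef_rot: [0.733, 0.68, 0.001, 0.001]
contact_force: [1.8, 6.2, 17.6]
opening: 0.0592
grip_force: 25.8
```

View pics/w5.png

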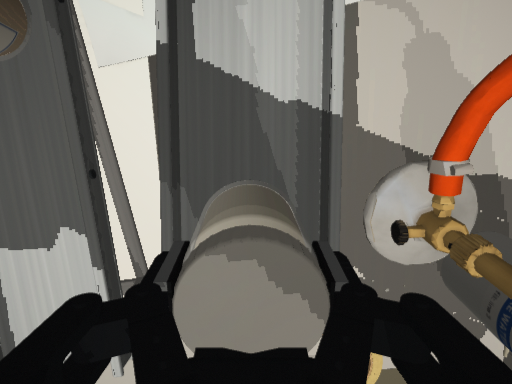

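The jar is centred in the lane (251 against walls at 170/335) but is still vertical. I'll press a little more.

```bash
python3 -m inch '[{"dx":0,"dy":0,"dz":-1,"spin":0},{"dx":0,"dy":0,"dz":-1,"spin":0},{"dx":0,"dy":0,"dz":-1,"spin":0},{"dx":0,"dy":0,"dz":0,"spin":0},{"dx":0,"dy":0,"dz":0,"spin":0},{"dx":0,"dy":0,"dz":0,"spin":0},{"dx":0,"dy":0,"dz":0,"spin":0},{"dx":0,"dy":0,"dz":0,"spin":0},{"dx":0,"dy":0,"dz":0,"spin":0},{"dx":0,"dy":0,"dz":0,"spin":0}]' - 20
```

```text
time: 14.1
ee_pos: [0.5935, -0.2128, 0.126]
eef_rot: [0.733, 0.68, 0.001, 0.001]
contact_force: [1.5, 7.9, 16.8]
opening: 0.0593
grip_force: 18.1
```

```bash
python3 -m inch '[{"dx":0,"dy":0,"dz":-1,"spin":0},{"dx":0,"dy":0,"dz":-1,"spin":0},{"dx":0,"dy":0,"dz":-1,"spin":0},{"dx":0,"dy":0,"dz":0,"spin":0},{"dx":0,"dy":0,"dz":0,"spin":0},{"dx":0,"dy":0,"dz":0,"spin":0},{"dx":0,"dy":0,"dz":0,"spin":0},{"dx":0,"dy":0,"dz":0,"spin":0},{"dx":0,"dy":0,"dz":0,"spin":0},{"dx":0,"dy":0,"dz":0,"spin":0}]' - 20
python3 - <<'E'
from h import *
a=env.read_camera("wrist")[:,:,::-1];b=cv2.imread("pics/w5.png")
cv2.imwrite("pics/cmp.png",np.hstack([b[150:380,130:380],a[150:380,130:380]]))
E
```

```text
time: 15.35
ee_pos: [0.5933, -0.2128, 0.1228]
eef_rot: [0.733, 0.68, 0.001, 0.001]
contact_force: [1.0, 6.7, 15.5]
opening: 0.0593
grip_force: 19.1
```

View pics/cmp.png

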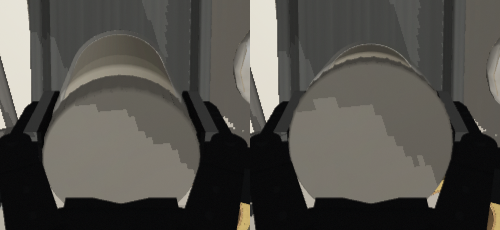

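The comparison shows the jar's lid now tilts downhill with the floor slope (right half), so it swivelled. Releasing now.

```bash
python3 -m inch '[{"dx":0,"dy":0,"dz":0,"spin":0},{"dx":0,"dy":0,"dz":0,"spin":0},{"dx":0,"dy":0,"dz":0,"spin":0},{"dx":0,"dy":0,"dz":0,"spin":0},{"dx":0,"dy":0,"dz":0,"spin":0},{"dx":0,"dy":0,"dz":0,"spin":0},{"dx":0,"dy":0,"dz":0,"spin":0},{"dx":0,"dy":0,"dz":0,"spin":0},{"dx":0,"dy":0,"dz":0,"spin":0},{"dx":0,"dy":0,"dz":0,"spin":0}]' 1
```

```text
time: 16.65
ee_pos: [0.5925, -0.2131, 0.1213]
eef_rot: [0.733, 0.68, -0.0, -0.0]
contact_force: [0.1, -0.6, -0.4]
opening: 0.0854
grip_force: 0.0
```

```bash
python3 -m inch '[{"dx":0,"dy":0,"dz":10,"spin":0},{"dx":0,"dy":0,"dz":15,"spin":0},{"dx":0,"dy":0,"dz":20,"spin":0},{"dx":0,"dy":0,"dz":20,"spin":0},{"dx":0,"dy":0,"dz":20,"spin":0},{"dx":0,"dy":0,"dz":20,"spin":0},{"dx":0,"dy":0,"dz":0,"spin":0},{"dx":0,"dy":0,"dz":0,"spin":0},{"dx":0,"dy":0,"dz":0,"spin":0},{"dx":0,"dy":0,"dz":0,"spin":0}]'
python3 - <<'E'
from h import *
from scipy.spatial.transform import Rotation as R
b=cv2.imread("pics/top0.png").astype(int)
for k in(0,1):
    a=env.read_camera("top")[:,:,::-1];cv2.imwrite(f"pics/topE{k}.png",a)
d=np.abs(a.astype(int)-b).sum(2)>90
# expected jar lid at the stop: centre 31 mm uphill of stop, lid top 86 mm along floor normal
c,s_=np.cos(np.radians(13)),np.sin(np.radians(13));u=np.array([.074,.997,0]);z=np.array([0,0,1.])
xd=u*c-z*s_;n=u*s_+z*c;st=np.array([.605,-.004,.018]);lid=st-.031*xd+.086*n
i=env.camera_info("top");px=proj(i,lid);print("expected lid",px)
hsv=cv2.cvtColor(a,cv2.COLOR_BGR2HSV)
for nm,im in(("before",b.astype(np.uint8)),("after",a)):
    h=cv2.cvtColor(im,cv2.COLOR_BGR2HSV)
    for cn,lo,hi in(("red",(170,120,80),(180,255,255)),("blue",(105,120,80),(120,255,255))):
        m=cv2.inRange(h,lo,hi);x0,y0=(286,222) if cn=="red" else(171,153)
        w=np.zeros_like(m);w[y0-18:y0+18,x0-18:x0+18]=1;ys,xs=np.nonzero(m*w);print(nm,cn,xs.mean().round(1),ys.mean().round(1),len(xs))
m=d.astype(np.uint8);w=np.zeros_like(m);w[115:185,225:330]=1
nn,l,stt,ce=cv2.connectedComponentsWithStats(m*w)
for k in range(1,nn):
    if stt[k,4]>40:print("new in lane",stt[k],ce[k])
x,y=px.round().astype(int);print(cv2.cvtColor(a,cv2.COLOR_BGR2GRAY)[y,x-30:x+34:2])
print(cv2.cvtColor(b.astype(np.uint8),cv2.COLOR_BGR2GRAY)[y,x-30:x+34:2])
E
```

```text
time: 17.9
ee_pos: [0.5924, -0.2131, 0.2257]
eef_rot: [0.733, 0.68, -0.0, -0.0]
contact_force: [-0.6, 0.4, -0.7]
opening: 0.0853
grip_force: 0.0
expected lid [258.87745215 145.76543631]
before red nan nan 0
before blue 170.0 151.9 296
after red nan nan 0
after blue 169.9 151.9 297
new in lane [306 126  24  30 431] [317.37354988 140.49419954]
new in lane [253 135  22  25 309] [262.12297735 144.12297735]
new in lane [262 137  22  32 212] [276.40566038 154.56603774]
new in lane [316 153  14  16 132] [322.76515152 161.47727273]
new in lane [292 176  20   9 129] [302.24031008 180.37984496]
[162 159 161 161 161 160 161 161 160 159 160 163 170 171 169 168 171 169
 165 166 166 162 162 153 110  85  79 104 128 128 130 130]
[164 163 161 165 162 164 163 162 163 163 163 162 143 106  54  69 124 135
 132 133 133 133 132 131 131 130 131 131 131 129 131 131]<stdin>:16: RuntimeWarning: Mean of empty slice.
  ret = ret.dtype.type(ret / rcount)
```

Run:
```python
from h import *
c,s_=np.cos(np.radians(13)),np.sin(np.radians(13));u=np.array([.074,.997,0]);z=np.array([0,0,1.])
xd=u*c-z*s_;n=u*s_+z*c;st=np.array([.605,-.004,.018]);yy=np.cross(n,xd)
t0=cv2.imread("pics/top0.png");t=env.read_camera("top")[:,:,::-1];e=cv2.imread("pics/topE1.png")
print("still",np.abs(t.astype(int)-e)[115:250,150:330].max())
for nm,im in(("b",t0),("a",t)):
    h=cv2.cvtColor(im,cv2.COLOR_BGR2HSV);m=((h[...,0]<6)|(h[...,0]>172))&(h[...,1]>140);ys,xs=np.nonzero(m[205:240,268:304]);print(nm,xs.mean(),ys.mean(),len(xs))
b=cv2.imread("pics/scene0.png");a=env.read_camera("scene")[:,:,::-1].copy();i=env.camera_info("scene")
ctr=proj(i,st-.031*xd+.086*n);bot=proj(i,st-.031*xd);print("scene lid exp",ctr,"base",bot)
ring=np.array([proj(i,st-.031*xd+hh*n+.031*(np.cos(q)*xd+np.sin(q)*yy)) for hh in(0,.086) for q in np.linspace(0,6.28,30)])
print("exp silhouette",ring.min(0),ring.max(0))
d=(np.abs(a.astype(int)-b).sum(2)>70).astype(np.uint8);w=np.zeros_like(d);w[130:235,250:345]=1
_,l,sx,ce=cv2.connectedComponentsWithStats(d*w)
for k in range(1,len(sx)):
    if sx[k,4]>30:print(sx[k],ce[k].round(1))
i=env.camera_info("top")
for hh in(.076,.086):
    r=np.array([proj(i,st-.031*xd+hh*n+.0295*(np.cos(q)*xd+np.sin(q)*yy)) for q in np.linspace(0,6.28,30)]);print("top exp",r.min(0),r.max(0))
g=cv2.cvtColor(t,cv2.COLOR_BGR2GRAY)
for y in range(122,180,4):print(y,g[y,240:300:2])
```

```text
still 8
b 16.74153846153846 16.267692307692307 325
a nan nan 0
scene lid exp [279.79675585 169.81632012] base [282.75820694 198.11225817]
exp silhouette [268.47322744 165.58987369] [293.78275429 203.14287634]
[ 297  130   48   47 1268] [318.5 146.6]
[272 167  22  30 519] [282.1 181.2]
[282 185  21  19 170] [295.2 194.9]
[ 282  201   63   34 1303] [319.6 219.2]
[250 211  52  24 597] [271.2 227.4]
top exp [247.40190989 134.55446097] [272.61627242 159.60488199]
top exp [246.23976889 133.20398437] [271.68148548 158.4812221 ]
122 [135 136 137 135 137 136 136 136 136 135 135 137 135 135 136 135 136 136
 135 136 138 139 127 126 132 136 134 134 135 136]
126 [136 134 136 137 137 137 135 136 137 138 140 143 146 153 155 156 159 157
 159 160 159 160 147 133 135 136 133 136 135 135]
130 [145 147 154 153 155 159 159 158 161 160 160 159 160 160 159 160 158 156
 158 157 158 157 151 109  88  91  97  90  84  86]
134 [161 161 162 162 160 160 159 150 117 118 136 127 122 122 109  93  75  73
  83 106 117 118 118 114 117 115 109 104 106 110]
138 [161 161 162 160 160 160 159 151 156 166 165 168 168 167 167 
[... 715 characters left out ...]
61 162 161 142  97  50  59  96 101 103 103 103 103  96  94
  93  97  96 113 126 129 128 127 128 129 128 126]
166 [161 160 162 160 161 161 143  95  50  63 111 114 104  95  91  93  94  94
 102 117 123 127 127 127 129 128 129 127 127 132]
170 [160 161 161 161 160 139 103  93  59  59  83  89  90  91  92  89  84  95
  95  96  98  96  91  85  96  97  98 103 124 132]
174 [161 162 159 161 161 158 147 144 137 131 131 132 129 131 132 133 133 129
 129 129 133 137 137 135 114 104 105 114 121 122]
178 [163 161 162 162 161 161 162 160 160 161 160 161 161 160 161 161 161 159
 162 161 161 160 160 160 160 154 119 107 111 111]<stdin>:7: RuntimeWarning: Mean of empty slice.
  ret = ret.dtype.type(ret / rcount)
```

Run:
```python
from h import *
b=cv2.imread("pics/scene0.png");a=env.read_camera("scene")[:,:,::-1]
for im in(b,a):
    h=cv2.cvtColor(im,cv2.COLOR_BGR2HSV);m=((h[...,0]<6)|(h[...,0]>172))&(h[...,1]>140);ys,xs=np.nonzero(m[195:230,220:255]);print(xs.mean(),ys.mean(),len(xs))
s=env.state();print(s["time"])
```

```text
16.30909090909091 13.084848484848484 165
16.388489208633093 13.56115107913669 139
18.15
```

The red and blue jars haven't moved, and the big jar is standing still at the stop. Handing in.

```bash
python3 -c "
from workcell import env
print(env.close_job())"
```

```text
the job is handed in; nothing more can be done
None
```

The big jar was lowered on to the upper half of the empty lane, released square to the floor, and slid to the stop, where the last images show it standing still with the red- and blue-lid jars unmoved; I handed the job in at about 18 s, and no verdict came back.

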